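# Set the easel to its third notch and lean the framed plate on it

## Task

Click the display easel's thumb lever to the third of its four notches, then take the taller framed plate out of the rack, set its foot gently down on the easel's ledge behind the lip while still holding it (no dropping), and leave it leaning with its whole back flat against the backrest, upright, squarely centred, its picture facing out. The lever must still be in the third notch when you finish; do not ram the plate into the easel, and leave the smaller plate, the bottle and the glass cone where they are.

Things in the scene. Friction and masses are not known exactly. Their poses are not given: they have to be found in the camera images.
- easel: Fixed display easel. Origin: underside centre; x = the way its front faces (away from the robot, within 0.3 rad), y = its left, z up. Dark steel base 150 x 190 x 12 mm (y from -120 to +70). It carries a wooden backrest panel 90 wide, 130 tall, 12 thick, hinged on an axle along y, and on the panel a sliding brass ledge for the plate's foot.
- axle (a point): Middle of the backrest's hinge axle, 40 mm straight above the easel's origin. The ledge's flat top lies 15 to 43 mm up the panel's face from here; its height is NOT reported: feel for it. Ledge: at right angles to the face, 80 wide, trough 22 deep from face to lip; lip 6 thick, 12 above the ledge's top. It is clamped and does not give.
- rest (a joint): Angle of backrest and lever (one rigid piece), rad. 0 = first notch, leaning back 0.175 (10 deg) from vertical; each notch reclines it 0.175 more: 0, 0.175, 0.349 (the third, 30 deg), 0.524. Starts in the first or second. Its top moves to the easel's -x as it grows. Sprung detents pull it into the nearest notch. Leaving a notch takes about 5 N at the lever's grip.
- lever_knob (a point): Centre of the lever's steel cross-grip, a cylinder 22 mm in diameter, 32 long along the easel's y, at the end of a 10 mm rod. It lies 130 mm from the axle, in line with the panel, 90 mm to the easel's -y side of the panel's middle. Beside the rod stands a thin brass quadrant whose four beads mark the notches.
- rest_face (a point): Point on the panel's front face, midway across, level with the axle (6 mm behind it). Turns with the backrest: x = outward from the face, y = easel's y, z = up along the face, which ends at z = 130 mm. Pushing the upper panel backwards with more than about 5 N clicks it over to the next notch.
- plate: The taller framed botanical plate: a rigid slab 10 thick (x) x 100 wide (y) x 165 tall (z), 0.15 to 0.31 kg. Origin: centre of its lower edge; z up towards its top edge; x = out of the picture side. It stands upright in a slot of the rack, picture facing away from the robot.
- plate_front (a point): Point on the plate's picture face, midway across, 82.5 mm above its lower edge.
- small_plate: A smaller framed plate, 10 x 100 x 105 tall, in the rack's other slot, 80 mm from the first. Leave it there. Origin: centre of its lower edge.
- rack: Fixed dark wooden rack 140 x 120 x 35 mm with two slots across it at x = -40 and +40 mm, 12 wide, 25 deep (floor 10 mm above the counter). Which plate is in which slot varies. Origin: underside centre.
- bottle: Amber glass bottle, 60 mm diameter, 120 tall, standing on the counter. Leave it. Origin: underside centre.
- cone: Upturned glass cone, 72 mm wide at the foot, 85 tall. Leave it. Origin: underside centre.
Not all that is in view belongs to the job. Leave any black or pink look-alike of the plate alone.

How it is judged:
By the outcome, as a careful person would: the job done as asked, in the order asked, and still so for the second after the job is handed in, with the robot touching nothing.
It also fails if it takes over 64 s, if anything falls off the work surface, if the arm or the gripper's body presses on something with over 40 N, if the wrist force passes 120 N, or if a joint passes its speed limit or range.

## Robot

A 6-joint arm with a two-finger parallel gripper is mounted at the origin on the work surface. World frame = base frame: x ahead of the robot, y to its left, z up, the work surface at z = 0. Lengths are in m, angles in rad, forces in N, time in s.
With the tool pointing down it reaches from about 0.4 to 0.825 m from the base axis. Payload 7 kg.
Tool frame: the origin (TCP) lies on the centre line of the jaws, within the pads' length; the fingertips stand tip_reach ahead of it and the grasp point (between the pads) is the TCP (tip_reach is the distance from the TCP to the fingertips, in m); z points along the fingers, y is the line along which they close (so a half turn about z gives the same grasp; the last joint's range is limited). The gripper opens to 88 mm and grips with 3 to 60 N. Pads are 19 mm wide; open, the fingers measure 130 mm over their backs; the gripper's body (78 mm by 193 mm) begins 47 mm behind the grasp point.
Start: joints at [1.508, 0.359, 0.012, 0, -1.224, -0.288], TCP at [0.232, 0.634, 0.246] pointing down, gripper open.
Joint ranges: [-3.07, 3.07], [-1.43, 2.12], [-1.02, 1.25], [-3.03, 1.67], [-3.05, -0], [-3.03, 3.03]. Speed limits (rad/s): [2.39, 2.39, 3.01, 3.14, 3.14, 3.14].

## Interface

Orientations are given as [roll, pitch, yaw] about the fixed x, y, z axes, in that order (R = Rz(yaw) Ry(pitch) Rx(roll)).
In Python, from station import get_state, grab_frame, calibration, job_done, find_in, mark_of, tip_reach gives the robot as it stands.
- The arm moves only by the shell command python3 -m handwheel 'ROWS' [OPENING] [FORCE]. ROWS is JSON, a list of rows, each an object with "delta_pos": the shift along the world's x, y, z in units of 30 mm (1.0 is 30 mm), a list of three; "dr": the turn, a rotation vector about the world's x, y, z in degrees, a list of three. In form: [{"delta_pos": [tx, ty, tz], "dr": [rx, ry, rz]}, ...]. A call has 1 to 10 rows; each row shifts and turns the commanded pose from where the row before left it; what a row does not reach is not made up. A row lasts 1/10 s, in which the tool goes at most 50 mm and 8.59 degrees, less where a joint would pass 70% of its speed; a pose out of reach is approached as far as the arm can. A call is refused whole if a number of a shift passes 1 or a number of a turn 8.59, either way. A call with a gripper value outside its range is refused whole. OPENING is the closure, from -1 (fully open) to 1 (shut), set as the call begins (- or left out, the last holds). The fingers move at their own pace and stop on an object; FORCE is the grip in N (left out, the last holds). Time passes only in rows, so rows that do not move let the fingers close. It gives the time, the measured TCP pose, the force, the opening and the grip force at its end, in the units of the state.
- get_state(): the state, without advancing time (a new reading comes with each control period).
- grab_frame(name): name is "scene" or "top" or "wrist"; returns the picture (480x640x3 uint8, red, green, blue); there is no depth.
- calibration(name): a dict with "fx", "fy", "cx", "cy" (pixels), "extrinsics" (4x4, takes a point from world to camera coordinates). Camera axes: x right, y down, z forward; pixel columns grow to the right and rows downward; lengths in m; the calibration is good to about 2 mm. A picture is of the moment at which its call begins: read the wrist's pose just before it. calibration takes no time and is no camera call; for the wrist camera it gives the pose at the moment of the call.
- job_done(): hands the job in; it is judged then, once.
Trained networks look in the newest picture that a camera, given by its name, has taken for a name from the list of things; names that differ only in an ending like _2 or _b are one class to them, and where a whole thing is asked for, a point or a joint stands for the part that bears it (a point fixed in the world has none). Each returns a list of dicts, best first, with "conf" (0 to 1); they miss things now and then, are a little off and sometimes report something else, mostly with a low value. They report only what shows in the picture. A call takes as long as a camera call. They do not tell look-alikes from the thing itself.
- find_in(camera, query): "location" ([column, row] in pixels, amid what is visible of it).
- mark_of(camera, query): "location" ([column, row] in pixels: a listed point, or the origin of a listed thing).
The state is a dict: "t": time; "q": joint angles; "qd": joint speeds; "joint_efforts": joint torques, N m; "eef_pos": TCP position; "ee_rot": TCP orientation; "force": force on the tool from outside, world axes, zero at the start; "moment": the same for the moment, N m; "width": finger opening in m; "gripper_force": force on a finger pad.
Only numpy, scipy, OpenCV 4.12 (cv2) and the standard library are available. Lean on these libraries where they do the work, as an engineer would, in place of code of your own. Each camera call takes 0.05 s, during which the arm holds its last target. There are 200 camera calls.

## Working session

There is one attempt and no reset: what is moved stays moved. The work goes in short steps, Python scripts to look and compute and a shell command to move; the robot and the scene stay as the last step left them, time stands still between calls to the robot, and variables do not carry over. Pictures are saved under pics/ and viewed, at most 11 in all, crops included, and the job is handed in when it is done.

```bash
mkdir -p pics
cat > h.py <<'E'
import numpy as np, cv2
from station import *
def shot(n,f=None):
    im=grab_frame(n)
    if f: cv2.imwrite('pics/'+f,im[:,:,::-1])
    return im
def K(n):
    c=calibration(n); k=np.array([[c['fx'],0,c['cx']],[0,c['fy'],c['cy']],[0,0,1.]])
    return k@np.array(c['extrinsics'])[:3]
def tri(obs):
    A=[]
    for P,(u,v) in obs: A+= [u*P[2]-P[0], v*P[2]-P[1]]
    X=np.linalg.svd(np.array([a/np.linalg.norm(a[:3]) for a in A]))[2][-1]; X=X[:3]/X[3]
    r=[np.linalg.norm((P@[*X,1])[:2]/(P@[*X,1])[2]-p) for P,p in obs]
    return X,r
def proj(P,X):
    q=P@[*X,1]; return q[:2]/q[2]
def onz(P,uv,z):
    A=np.array([uv[0]*P[2]-P[0],uv[1]*P[2]-P[1]]); return np.linalg.solve(A[:,:2],-A[:,2]*z-A[:,3])
E
python3 - <<'E'
from h import *
a=shot('scene','s0.png');b=shot('top','t0.png')
print(tip_reach if not callable(tip_reach) else tip_reach())
s=get_state();print(s)
Ps,Pt=K('scene'),K('top')
for q in ['easel','axle','lever_knob','rest_face','plate','plate_front','small_plate','rack','bottle','cone']:
    m=[mark_of(n,q) for n in('scene','top')]
    for n,x in zip('st',m): print(q,n,[(np.round(d['location']).tolist(),round(d['conf'],2)) for d in x[:3]])
    if m[0] and m[1]:
        X,r=tri([(Ps,m[0][0]['location']),(Pt,m[1][0]['location'])]);print('  ',X.round(3),np.round(r,1))
cv2.imwrite('pics/st0.png',cv2.resize(np.hstack([a,b]),(800,300))[:,:,::-1])
E
```

```text
0.019
{'t': 0.1, 'q': array([ 1.50812218e+00,  3.59303594e-01,  1.11588417e-02, -3.14418714e-04,
       -1.22411900e+00, -2.88100807e-01]), 'qd': array([ 0.00021183, -0.00273304,  0.00225451,  0.00037724, -0.00105313,
        0.00077613]), 'joint_efforts': array([-2.35283667e-03, -5.84165418e+01,  2.93753135e+01,  7.01557294e+00,
        1.01927260e-02, -4.51185815e-05]), 'eef_pos': array([0.23182705, 0.63349971, 0.24472649]), 'ee_rot': array([ 3.14010172e+00, -1.33571906e-04, -3.50881901e-01]), 'force': array([-0.60809408,  0.4940583 , -0.40677038]), 'moment': array([0.00731468, 0.02521145, 0.02637969]), 'gripper_force': 0.0, 'width': 0.08760660930269507}
easel s [([432.0, 268.0], 0.56)]
easel t [([194.0, 234.0], 0.9), ([420.0, 237.0], 0.58)]
   [0.561 0.205 0.003] [2.8 3.5]
axle s [([433.0, 261.0], 0.69)]
axle t [([189.0, 230.0], 0.79)]
   [0.563 0.204 0.035] [1.5 1.9]
lever_knob s [([394.0, 215.0], 0.57)]
lever_knob t [([218.0, 254.0], 0.94)]
   [0.497 0.12  0.158] [0.6 0.8]
rest_face s [([431.0, 260.0], 0.88), ([340.0, 267.0], 0.31), ([242.0, 276.0], 0.3)]
rest_face t [([190.0, 2
[... 197 characters left out ...]
.0], 0.7)]
   [ 0.385 -0.31  -0.04 ] [28.5 35.8]
plate_front s [([236.0, 215.0], 0.77), ([238.0, 254.0], 0.68), ([180.0, 234.0], 0.56)]
plate_front t [([420.0, 268.0], 0.87), ([493.0, 325.0], 0.79), ([417.0, 345.0], 0.76)]
   [ 0.458 -0.226  0.217] [3.  3.9]
small_plate s [([244.0, 301.0], 0.83)]
small_plate t [([419.0, 234.0], 0.94)]
   [ 0.545 -0.255  0.017] [0.2 0.3]
rack s [([245.0, 295.0], 0.97)]
rack t [([420.0, 255.0], 0.85), ([215.0, 252.0], 0.51)]
   [ 0.507 -0.255 -0.014] [2.1 2.5]
bottle s [([363.0, 320.0], 0.77)]
bottle t [([292.0, 181.0], 0.93)]
   [ 0.661 -0.001  0.014] [0.1 0.2]
cone s [([340.0, 267.0], 0.93)]
cone t [([293.0, 261.0], 0.75)]
   [ 0.498 -0.005 -0.001] [1.3 1.6]
```

View pics/s0.png

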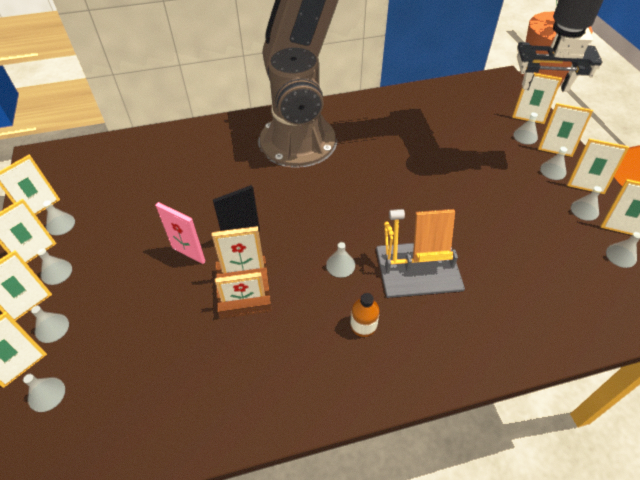

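View pics/t0.png

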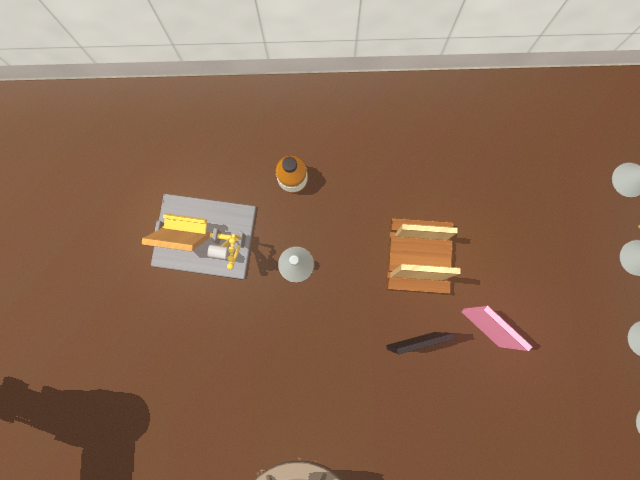

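The scene picture shows the easel at about (430,265) with its knob at (396,214), the rack at (243,285) with the taller plate in the nearer slot, and the cone and bottle between them. The top view agrees, and the black and pink look-alikes stand loose at (420,343) and (497,328). I'm moving over to the easel now for a closer wrist view.

```bash
python3 -m handwheel '[{"delta_pos":[0.5,-1,0.4],"dr":[0,0,-4.8]},{"delta_pos":[0.5,-1,0.4],"dr":[0,0,-4.8]},{"delta_pos":[0.5,-1,0.4],"dr":[0,0,-4.8]},{"delta_pos":[0.5,-1,0.4],"dr":[0,0,-4.8]},{"delta_pos":[0.5,-1,0.4],"dr":[0,0,-4.8]},{"delta_pos":[0.5,-1,0.4],"dr":[0,0,-4.8]},{"delta_pos":[0.5,-1,0.4],"dr":[0,0,-4.8]},{"delta_pos":[0.5,-1,0],"dr":[0,0,-4.8]}]' -1
python3 -m handwheel '[{"delta_pos":[0.5,-1,0],"dr":[0,0,-4.8]},{"delta_pos":[0.5,-1,0],"dr":[0,0,-4.8]},{"delta_pos":[0.5,-1,0],"dr":[0,0,-4.8]},{"delta_pos":[0.5,-1,0],"dr":[0,0,-4.8]},{"delta_pos":[0.5,-1,0],"dr":[0,0,-4.8]},{"delta_pos":[0.5,-1,0],"dr":[0,0,-4.8]},{"delta_pos":[0.5,-1,0],"dr":[0,0,-4.8]},{"delta_pos":[0,0,0],"dr":[0,0,0]},{"delta_pos":[0,0,0],"dr":[0,0,0]}]'
python3 - <<'E'
from h import *
P=K('wrist');shot('wrist','w0.png');s=get_state();print(s['eef_pos'],s['ee_rot'],s['q'].round(2))
for q in ['easel','axle','lever_knob','rest_face']:
    print(q,[(np.round(d['location'],1).tolist(),round(d['conf'],2)) for d in mark_of('wrist',q)[:2]])
np.save('Pw0.npy',P)
Pt,Ps=K('top'),K('scene')
for uv in [(165,196),(255,207),(245,277),(153,268)]: print(onz(Pt,uv,.012).round(3))
for uv in [(377,246),(388,295),(463,291),(450,243)]: print('s',onz(Ps,uv,.012).round(3))
E
```

```text
t: 1.9
eef_pos: [0.3529, 0.3931, 0.3316]
ee_rot: [-3.139, 0.001, -1.024]
force: [0.5, 1.0, -0.2]
width: 0.0876
gripper_force: 0.0
t: 2.8
eef_pos: [0.4572, 0.1833, 0.3297]
ee_rot: [-3.141, 0.0, -1.609]
force: [-0.1, 0.3, -0.3]
width: 0.0874
gripper_force: 0.0
[0.45696542 0.18387687 0.32963596] [-3.14145626e+00  3.14768025e-04 -1.60737643e+00] [ 0.78  0.01 -0.24 -0.   -1.33 -0.82]
easel [([233.8, 209.2], 0.56)]
axle [([227.7, 215.2], 0.57)]
lever_knob []
rest_face [([219.0, 218.6], 0.66)]
[0.636 0.255]
[0.609 0.073]
[0.468 0.094]
[0.49  0.277]
s [0.468 0.099]
s [0.613 0.076]
s [0.649 0.252]
s [0.508 0.283]
```

View pics/w0.png

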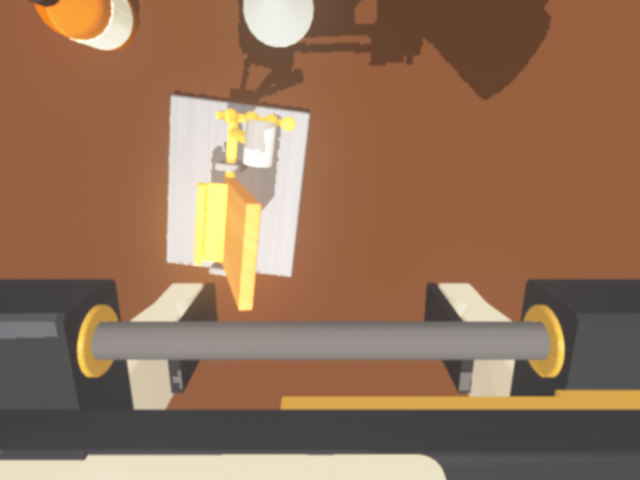

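The wrist view shows the easel base with corners at (173,95), (309,114), (292,275) and (167,263), and the knob cylinder centred near (259,143).

Run:
```python
from h import *
P=np.load('Pw0.npy');Pt,Ps=K('top'),K('scene')
c=np.array([onz(P,uv,.012) for uv in [(173,95),(309,114),(292,275),(167,263)]]);print(c.round(3))
from scipy.optimize import least_squares
obs=[(P,[(173,95),(309,114),(292,275),(167,263)]),(Pt,[(255,207),(245,277),(153,268),(165,196)]),(Ps,[(388,295),(377,246),(450,243),(463,291)])]
M=np.array([[.075,-.12],[-.075,-.12],[-.075,.07],[.075,.07]])
def w(p):
    R=np.array([[np.cos(p[2]),-np.sin(p[2])],[np.sin(p[2]),np.cos(p[2])]]); return M@R.T+p[:2]
def f(p):
    W=w(p); return np.concatenate([[*(proj(Q,[*X,.012])-np.array(u))] for Q,us in obs for X,u in zip(W,us)]).ravel()
r=least_squares(f,[.56,.2,-.12],loss='soft_l1');p=r.x;print('easel',p.round(4),r.fun.round(1))
for n,o in [('all',[(P,(259,143)),(Pt,(218,252)),(Ps,(396.5,214.5))]),('w+t',[(P,(259,143)),(Pt,(218,252))])]:
    X,e=tri(o);d=X[:2]-p[:2];cs,sn=np.cos(p[2]),np.sin(p[2])
    print(n,X.round(4),np.round(e,1),'easelframe',(cs*d[0]+sn*d[1]).round(4),(-sn*d[0]+cs*d[1]).round(4))
for l in (.175,.349,.524,.698):
    x,y,z=-.13*np.sin(l),-.09,.04+.13*np.cos(l);X=np.array([p[0]+cs*x-sn*y,p[1]+sn*x+cs*y,z])
    print(l,X.round(3),[proj(Q,X).round(0) for Q in(P,Pt,Ps)])
```

```text
[[0.609 0.074]
 [0.466 0.099]
 [0.494 0.282]
 [0.641 0.261]]
easel [ 0.557   0.2035 -0.1557] [-3.6 -0.9  1.3 -2.5  0.6  2.  -0.6  0.  -0.1 -1.7 -1.3  1.9 -3.6 -1.6
 -2.7 -2.7 -1.3  0.1 -1.3 -0.9 -1.6 -4.2  2.  -3.3]
all [0.4999 0.1213 0.1622] [1.1 0.6 0.1] easelframe -0.0437 -0.0901
w+t [0.5015 0.1223 0.1511] [0.5 0.2] easelframe -0.0423 -0.0888
0.175 [0.521 0.118 0.168] [array([228., 139.]), array([219., 240.]), array([399., 220.])]
0.349 [0.499 0.121 0.162] [array([259., 142.]), array([217., 253.]), array([396., 214.])]
0.524 [0.479 0.125 0.153] [array([288., 145.]), array([217., 265.]), array([394., 210.])]
0.698 [0.461 0.128 0.14 ] [array([313., 147.]), array([216., 276.]), array([392., 208.])]
```

```bash
python3 -m handwheel '[{"delta_pos":[0.5,-0.67,0],"dr":[0,0,-2.3]},{"delta_pos":[0.5,-0.67,0],"dr":[0,0,-2.3]},{"delta_pos":[0.43,-0.66,0],"dr":[0,0,-2.3]},{"delta_pos":[0,0,-1],"dr":[0,0,0]},{"delta_pos":[0,0,-1],"dr":[0,0,0]},{"delta_pos":[0,0,-1],"dr":[0,0,0]},{"delta_pos":[0,0,-1],"dr":[0,0,0]},{"delta_pos":[0,0,-0.8],"dr":[0,0,0]},{"delta_pos":[0,0,-0.5],"dr":[0,0,0]},{"delta_pos":[0,0,0],"dr":[0,0,0]}]'
python3 -m handwheel '[{"delta_pos":[0,0,0],"dr":[0,0,0]},{"delta_pos":[0,0,0],"dr":[0,0,0]},{"delta_pos":[0,0,0],"dr":[0,0,0]},{"delta_pos":[0,0,0],"dr":[0,0,0]},{"delta_pos":[0,0,0],"dr":[0,0,0]},{"delta_pos":[0,0,0],"dr":[0,0,0]}]' 0.2 10
python3 - <<'E'
from h import *
P=K('wrist');shot('wrist','w1.png');s=get_state();print(s['eef_pos'],s['ee_rot'],s['width'],s['force'])
E
```

```text
t: 4.05
eef_pos: [0.4985, 0.1239, 0.1684]
ee_rot: [3.138, -0.003, -1.727]
force: [0.3, -1.0, -0.2]
width: 0.0878
gripper_force: 0.0
t: 4.65
eef_pos: [0.5, 0.1239, 0.1708]
ee_rot: [-3.141, 0.0, -1.728]
force: [0.1, -0.1, 0.5]
width: 0.0453
gripper_force: 0.0
[0.49992049 0.1238592  0.17072848] [-3.14137054e+00  2.20218305e-04 -1.72788732e+00] 0.041189251338421155 [ 0.15021148 -0.2710189  -0.01807576]
```

View pics/w1.png

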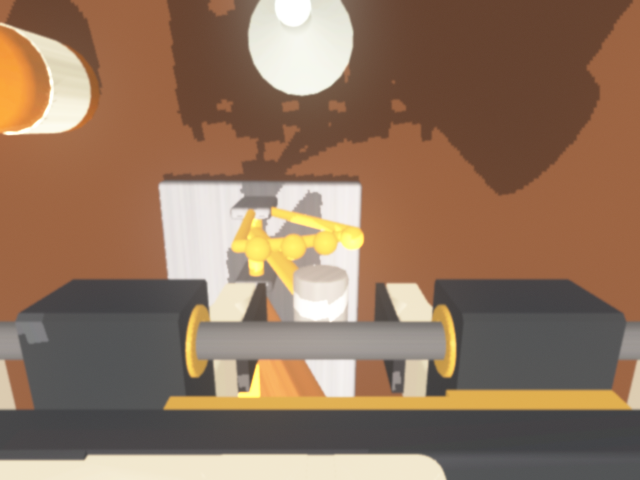

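The knob at (320,295) stands between the fingers and the brass quadrant is clear of them, so I'm gripping it and swinging it one notch.

```bash
Z='{"delta_pos":[0,0,0],"dr":[0,0,0]}'; python3 -m handwheel '[{"delta_pos":[0,0,0],"dr":[0,0,0]},{"delta_pos":[0,0,0],"dr":[0,0,0]},{"delta_pos":[0,0,0],"dr":[0,0,0]},{"delta_pos":[0,0,0],"dr":[0,0,0]},{"delta_pos":[0,0,0],"dr":[0,0,0]}]' 0.7 12
python3 -m handwheel '[{"delta_pos":[-0.14,0.022,-0.05],"dr":[0,0,0]},{"delta_pos":[-0.14,0.022,-0.06],"dr":[0,0,0]},{"delta_pos":[-0.14,0.022,-0.06],"dr":[0,0,0]},{"delta_pos":[-0.13,0.02,-0.07],"dr":[0,0,0]},{"delta_pos":[-0.13,0.02,-0.07],"dr":[0,0,0]},{"delta_pos":[0,0,0],"dr":[0,0,0]},{"delta_pos":[0,0,0],"dr":[0,0,0]},{"delta_pos":[0,0,0],"dr":[0,0,0]}]'
```

```text
t: 5.2
eef_pos: [0.4999, 0.1238, 0.1705]
ee_rot: [3.142, -0.0, -1.728]
force: [1.6, 0.2, 0.2]
width: 0.0217
gripper_force: 12.0
t: 6.0
eef_pos: [0.4796, 0.1271, 0.1614]
ee_rot: [-3.142, 0.0, -1.728]
force: [-0.9, 1.5, 2.1]
width: 0.0212
gripper_force: 12.3
```

```bash
python3 -m handwheel '[{"delta_pos":[0,0,0],"dr":[0,0,0]},{"delta_pos":[0,0,0],"dr":[0,0,0]},{"delta_pos":[0,0,0],"dr":[0,0,0]},{"delta_pos":[0,0,0],"dr":[0,0,0]},{"delta_pos":[0,0,0.5],"dr":[0,0,0]},{"delta_pos":[0,0,1],"dr":[0,0,0]},{"delta_pos":[0,0,1],"dr":[0,0,0]},{"delta_pos":[0,0,1],"dr":[0,0,0]},{"delta_pos":[0,0,1],"dr":[0,0,0]},{"delta_pos":[0,0,0.5],"dr":[0,0,0]}]' -0.3
python3 - <<'E'
from h import *
shot('wrist')
P=K('wrist');im=shot('wrist','w2.png');shot('scene','s2.png');Ps=K('scene');Pt=K('top')
p=[.557,.2035,-.1557];cs,sn=np.cos(p[2]),np.sin(p[2])
m=[(mark_of(n,'lever_knob') or [None])[0] for n in('wrist','scene')];shot('top');m.append((mark_of('top','lever_knob')or[None])[0])
print(m)
for l in (.175,.349,.524,.698):
    x,y,z=-.13*np.sin(l),-.09,.04+.13*np.cos(l);X=np.array([p[0]+cs*x-sn*y,p[1]+sn*x+cs*y,z])
    print(l,[proj(Q,X).round(0) for Q in(P,Ps,Pt)])
E
python3 -m handwheel '[{"delta_pos":[0,-1,0.4],"dr":[0,0,0.7]},{"delta_pos":[0,-1,0.4],"dr":[0,0,0.7]},{"delta_pos":[0,-1,0.2],"dr":[0,0,0.7]},{"delta_pos":[0,-1,0],"dr":[0,0,0.7]},{"delta_pos":[0,-1,0],"dr":[0,0,0.7]},{"delta_pos":[0,-1,0],"dr":[0,0,0.7]},{"delta_pos":[0,-1,0],"dr":[0,0,0.7]},{"delta_pos":[-0.2,-1,0],"dr":[0,0,0.7]},{"delta_pos":[0,0,0],"dr":[0,0,0]},{"delta_pos":[0,0,0],"dr":[0,0,0]}]'
python3 - <<'E'
from h import *
P=K('wrist');np.save('Pw3.npy',P);shot('wrist','w3.png');s=get_state();print(s['eef_pos'],s['ee_rot'],s['q'].round(2))
for q in ['plate','small_plate','plate_front','rack']:
    print(q,[(np.round(d['location'],1).tolist(),round(d['conf'],2)) for d in mark_of('wrist',q)[:3]])
E
```

```text
t: 7.0
eef_pos: [0.4802, 0.1272, 0.3141]
ee_rot: [-3.139, 0.002, -1.728]
force: [0.1, 0.4, -0.4]
width: 0.0567
gripper_force: 0.0
[{'location': [326.7, 218.7], 'conf': 0.91}, {'location': [394.4, 208.7], 'conf': 0.7}, {'location': [213.5, 266.2], 'conf': 0.82}]
0.175 [array([264., 224.]), array([399., 220.]), array([219., 240.])]
0.349 [array([295., 222.]), array([396., 214.]), array([217., 253.])]
0.524 [array([323., 219.]), array([394., 210.]), array([217., 265.])]
0.698 [array([346., 216.]), array([392., 208.]), array([216., 276.])]
t: 8.35
eef_pos: [0.4731, -0.1135, 0.3405]
ee_rot: [3.14, -0.0, -1.632]
force: [-0.0, 0.5, 1.1]
width: 0.057
gripper_force: 0.0
[ 0.47332284 -0.11294383  0.34060594] [ 3.14050504e+00 -5.73210531e-05 -1.63102751e+00] [ 0.17 -0.01 -0.23 -0.   -1.35 -0.23]
plate [([320.9, 70.3], 0.69)]
small_plate [([246.0, 61.7], 0.91), ([306.9, 278.8], 0.3)]
plate_front [([465.1, 62.2], 0.7)]
rack [([287.7, 64.5], 0.7)]
```

View pics/w3.png

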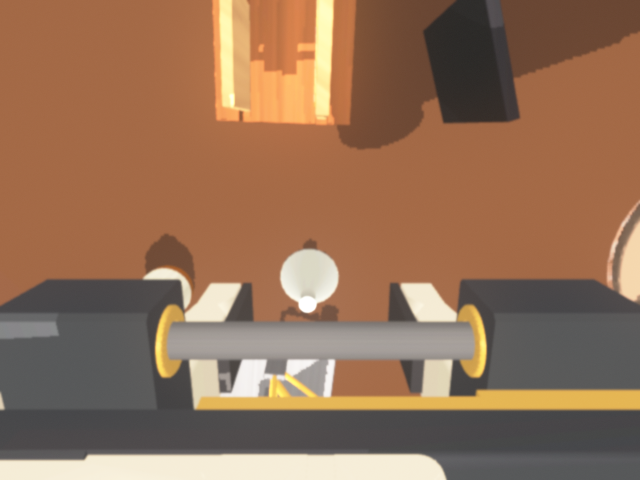

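The lever is confirmed in the third notch in all three views. This wrist view cuts the rack off at the top (columns 215–350), so I'm moving closer.

```bash
python3 -m handwheel '[{"delta_pos":[0,-1,0.3],"dr":[0,0,0]},{"delta_pos":[0,-1,0.3],"dr":[0,0,0]},{"delta_pos":[0,-0.7,0.3],"dr":[0,0,0]},{"delta_pos":[0,0,0],"dr":[0,0,0]},{"delta_pos":[0,0,0],"dr":[0,0,0]}]' -1
python3 - <<'E'
from h import *
P=K('wrist');np.save('Pw4.npy',P);im=shot('wrist','w4.png');s=get_state();print(s['eef_pos'],s['ee_rot'])
cv2.imwrite('pics/w4c.png',cv2.resize(im[20:270,180:440],None,fx=2.3,fy=2.3,interpolation=cv2.INTER_CUBIC)[:,:,::-1])
t=cv2.imread('pics/t0.png')[200:310,370:490];cv2.imwrite('pics/t0c.png',cv2.resize(t,None,fx=5,fy=5,interpolation=cv2.INTER_CUBIC))
for q in ['plate','small_plate','plate_front','rack']:
    print(q,[(np.round(d['location'],1).tolist(),round(d['conf'],2)) for d in mark_of('wrist',q)[:3]])
E
```

```text
t: 9.1
eef_pos: [0.4736, -0.1937, 0.368]
ee_rot: [3.141, 0.0, -1.631]
force: [-0.4, 0.1, 0.2]
width: 0.0865
gripper_force: 0.0
[ 0.47345621 -0.19335375  0.36785224] [ 3.14110927e+00  3.63902842e-04 -1.62994420e+00]
plate [([432.4, 152.1], 0.98), ([328.3, 146.6], 0.83)]
small_plate [([256.8, 136.1], 0.88)]
plate_front [([324.2, 150.1], 0.91), ([452.7, 151.2], 0.73)]
rack [([296.1, 142.1], 0.92)]
```

View pics/w4c.png

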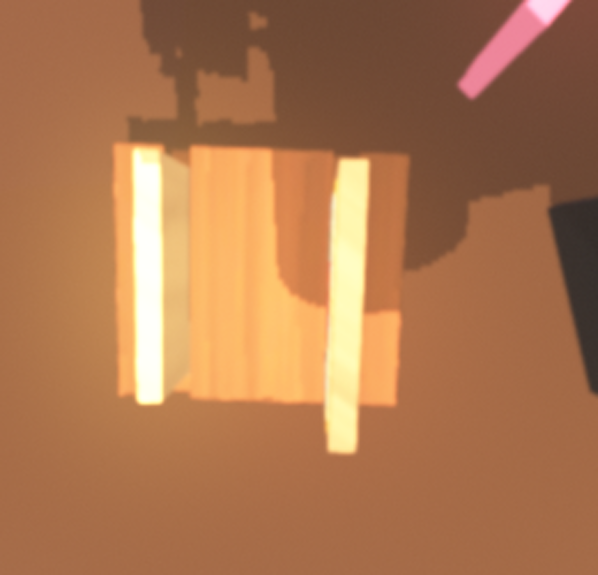

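View pics/t0c.png

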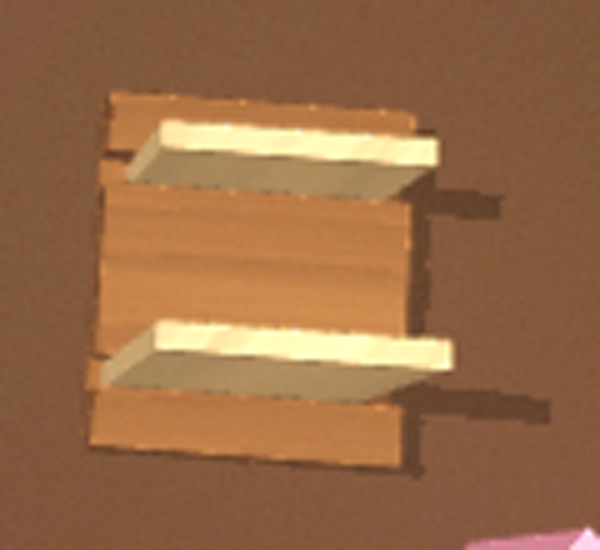

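In the crop, the taller plate's top edge runs from (353,157) to (341,453), which is about (331,152) in the full wrist frame. In the top view its centre is at about (431,269). The smaller plate is in the far slot.

Run:
```python
from h import *
P=np.load('Pw4.npy');Pt=K('top')
g=lambda u,v:(u/2.3+180-.3,v/2.3+20-.3)
t=lambda u,v:(u/5+370-.4,v/5+200-.4)
for n,a,b in [('L',g(353,157),t(453,355)),('R',g(341,453),t(155,335))]:
    X,e=tri([(P,a),(Pt,b)]);print(n,X.round(4),np.round(e,1))
a,b=[onz(P,g(*u),.175) for u in((353,157.5),(341,452.5))];print('z=.175',a.round(4),b.round(4),(a+b)/2,'len',np.linalg.norm(a-b),'dir',np.arctan2(*(b-a)[:2]))
a,b=[onz(Pt,t(*u),.175) for u in((453,355),(155,335))];print('top z=.175',a.round(4),b.round(4),(a+b)/2,np.linalg.norm(a-b))
c=np.array([onz(P,g(*u),.035) for u in((113,143),(409,155),(396,405),(118,396))]);print(c.round(4),c.mean(0))
for i,j in((1,2),(0,3)): d=c[j]-c[i];print(np.arctan2(d[0],d[1]))
```

```text
L [ 0.4571 -0.2927  0.179 ] [0.6 0.3]
R [ 0.4665 -0.1927  0.1766] [0.4 0.2]
z=.175 [ 0.4574 -0.2926] [ 0.4669 -0.1924] [ 0.46210705 -0.24250515] len 0.10059441003848374 dir 0.09451277207005256
top z=.175 [ 0.4571 -0.2939] [ 0.4663 -0.193 ] [ 0.4617202  -0.24347013] 0.10130982803660696
[[ 0.5653 -0.317 ]
 [ 0.426  -0.3033]
 [ 0.4368 -0.1844]
 [ 0.5771 -0.1974]] [ 0.50132056 -0.25053835]
0.09052638063974369
0.0990225027042081
```

```bash
python3 -m handwheel '[{"delta_pos":[-0.19,-0.83,0],"dr":[0,0,-1]},{"delta_pos":[-0.19,-0.82,0],"dr":[0,0,-1]},{"delta_pos":[0,0,-1],"dr":[0,0,0]},{"delta_pos":[0,0,-1],"dr":[0,0,0]},{"delta_pos":[0,0,-1],"dr":[0,0,0]},{"delta_pos":[0,0,-1],"dr":[0,0,0]},{"delta_pos":[0,0,0],"dr":[0,0,0]},{"delta_pos":[0,0,0],"dr":[0,0,0]}]' -0.3
python3 - <<'E'
from h import *
shot('wrist','w5.png');print(get_state()['eef_pos'])
E
```

```text
t: 10.15
eef_pos: [0.4623, -0.2434, 0.2489]
ee_rot: [3.141, -0.001, -1.664]
force: [0.9, -0.3, 0.9]
width: 0.0566
gripper_force: 0.0
[ 0.46294603 -0.24352859  0.24984283]
```

View pics/w5.png

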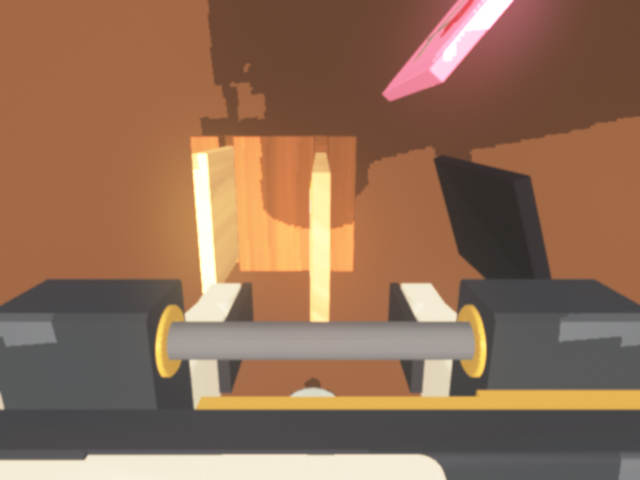

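The plate's top edge (column 320) sits midway between the fingers (220 and 422) and the smaller plate is clear. Next I descend and grip.

```bash
python3 -m handwheel '[{"delta_pos":[0,0,-1],"dr":[0,0,0]},{"delta_pos":[0,0,-1],"dr":[0,0,0]},{"delta_pos":[0,0,-0.7],"dr":[0,0,0]},{"delta_pos":[0,0,-0.5],"dr":[0,0,0]},{"delta_pos":[0,0,0],"dr":[0,0,0]},{"delta_pos":[0,0,0],"dr":[0,0,0]}]'
python3 -m handwheel '[{"delta_pos":[0,0,0],"dr":[0,0,0]},{"delta_pos":[0,0,0],"dr":[0,0,0]},{"delta_pos":[0,0,0],"dr":[0,0,0]},{"delta_pos":[0,0,0],"dr":[0,0,0]},{"delta_pos":[0,0,0],"dr":[0,0,0]},{"delta_pos":[0,0,0],"dr":[0,0,0]},{"delta_pos":[0,0,0],"dr":[0,0,0]},{"delta_pos":[0,0,0],"dr":[0,0,0]}]' 1 30
python3 -c "
from station import *;print(get_state()['force'],get_state()['moment'])"
```

```text
t: 10.8
eef_pos: [0.4632, -0.2437, 0.1539]
ee_rot: [-3.14, -0.001, -1.664]
force: [-0.1, 0.5, 1.2]
width: 0.0572
gripper_force: 0.0
t: 11.6
eef_pos: [0.462, -0.2435, 0.1522]
ee_rot: [3.141, -0.0, -1.665]
force: [-0.4, 0.3, 0.5]
width: 0.0101
gripper_force: 30.0
[-0.43753268  0.28749987  0.5243653 ] [0.11444403 0.03946265 0.01427277]
```

```bash
python3 -m handwheel '[{"delta_pos":[0,0,0.2],"dr":[0,0,0]},{"delta_pos":[0,0,0.4],"dr":[0,0,0]},{"delta_pos":[0,0,0.7],"dr":[0,0,0]},{"delta_pos":[0,0,1],"dr":[0,0,0]},{"delta_pos":[0,0,1],"dr":[0,0,0]},{"delta_pos":[0,0,1],"dr":[0,0,0]},{"delta_pos":[0,0,1],"dr":[0,0,0]},{"delta_pos":[0,0,0.9],"dr":[0,0,0]},{"delta_pos":[0,0,0.6],"dr":[0,0,0]},{"delta_pos":[0,0,0.2],"dr":[0,0,0]}]'
python3 -c "
from station import *;s=get_state();print(s['force'],s['moment'],s['width'])"
python3 -m handwheel '[{"delta_pos":[0,0.4,0],"dr":[0,0,-0.5]},{"delta_pos":[0,0.7,0],"dr":[0,0,-0.5]},{"delta_pos":[0,1,0],"dr":[0,0,-0.5]},{"delta_pos":[0,1,0],"dr":[0,0,-0.5]},{"delta_pos":[0,1,0],"dr":[0,0,-0.5]},{"delta_pos":[0,1,0],"dr":[0,0,-0.5]},{"delta_pos":[0,1,0],"dr":[0,0,-0.5]},{"delta_pos":[0,1,0],"dr":[0,0,0]},{"delta_pos":[0,1,0],"dr":[0,0,0]}]'
python3 -m handwheel '[{"delta_pos":[0,1,0],"dr":[-0.47,-2.96,0]},{"delta_pos":[0,1,0],"dr":[-0.47,-2.96,0]},{"delta_pos":[0,1,0],"dr":[-0.47,-2.96,0]},{"delta_pos":[0,1,0],"dr":[-0.47,-2.96,0]},{"delta_pos":[0,1,0],"dr":[-0.47,-2.96,0]},{"delta_pos":[0,1,0],"dr":[-0.47,-2.96,0]},{"delta_pos":[0,0.8,0],"dr":[-0.47,-2.96,0]},{"delta_pos":[0,0.5,0],"dr":[-0.47,-2.96,0]},{"delta_pos":[0,0,0],"dr":[-0.47,-2.98,0]},{"delta_pos":[0,0,0],"dr":[-0.47,-2.98,0]}]'
cat > w.py <<'E'
from h import *
from scipy.spatial.transform import Rotation as R
s=get_state();X,f=s['eef_pos'],s['force'];M=R.from_euler('xyz',s['ee_rot']).as_matrix()
ex=np.array([np.cos(.1557),-np.sin(.1557),0]);ey=np.array([np.sin(.1557),np.cos(.1557),0]);z=np.array([0,0,1.]);L=.524
n=ex*np.cos(L)+z*np.sin(L);u=-ex*np.sin(L)+z*np.cos(L)
d=X-[.557,.2035,.04]
print('t',s['t'],'g,y,h mm',(1000*np.array([d@n-.011,d@ey,d@u-.1425])).round(1),'F n,y,u',np.round([f@n,f@ey,f@u],1),'mom',s['moment'].round(2),'w',s['width'].round(4))
T=np.c_[ey,n,-u]; T=T if abs(np.trace(M.T@T))>2 else T
best=min((R.from_matrix(np.c_[a*ey,a*n*1,-u]*1) if np.linalg.det(np.c_[a*ey,a*n,-u])>0 else R.from_matrix(np.c_[a*ey,-a*n,-u]) for a in(1,-1)),key=lambda T:(T*R.from_matrix(M).inv()).magnitude())
print('dr needed deg',np.degrees((best*R.from_matrix(M).inv()).as_rotvec()).round(2),'units/10mm n',(n/3).round(3),'u',(u/3).round(3),'y',(ey/3).round(3))
E
python3 w.py
```

```text
t: 12.6
eef_pos: [0.4623, -0.2437, 0.3653]
ee_rot: [-3.138, -0.001, -1.665]
force: [-0.4, 0.2, -2.2]
width: 0.0094
gripper_force: 30.0
[-0.35384185  0.19263951 -2.20245183] [ 0.08652532 -0.05187697 -0.03703543] 0.00944952847615902
t: 13.5
eef_pos: [0.4613, 0.0006, 0.3619]
ee_rot: [3.141, -0.0, -1.726]
force: [-0.1, 0.0, -1.3]
width: 0.0097
gripper_force: 30.0
t: 14.5
eef_pos: [0.4615, 0.2187, 0.3615]
ee_rot: [-2.617, -0.002, -1.725]
force: [0.2, -0.7, -1.7]
width: 0.0101
gripper_force: 30.0Traceback (most recent call last):
  File "w.py", line 7, in <module>
    print('t',s['t'],'g,y,h mm',(1000*np.array([d@n-.011,d@ey,d@u-.1425])).round(1),'F n,y,u',np.round([f@n,f@ey,f@u],1),'mom',s['moment'].round(2),'w',s['width'].round(4))
                                                                                                                                                        ^^^^^^^^^^^^^^^^
AttributeError: 'float' object has no attribute 'round'
```

```bash
sed -i "s/s\['width'\].round(4)/round(s['width'],4)/" w.py; python3 w.py
python3 - <<'E'
from h import *
a=shot('scene');b=shot('top')
cv2.imwrite('pics/c6.png',np.hstack([cv2.resize(a[130:310,340:500],(400,450),interpolation=cv2.INTER_CUBIC),cv2.resize(b[170:330,110:250],(394,450),interpolation=cv2.INTER_CUBIC)])[:,:,::-1])
E
```

```text
t 14.5 g,y,h mm [ 66.1   0.3 184.2] F n,y,u [-0.5 -0.6 -1.6] mom [ 0.28  1.91 -0.01] w 0.0101
dr needed deg [ 0.13  0.04 -0.06] units/10mm n [ 0.285 -0.045  0.167] u [-0.165  0.026  0.289] y [0.052 0.329 0.   ]
```

View pics/c6.png

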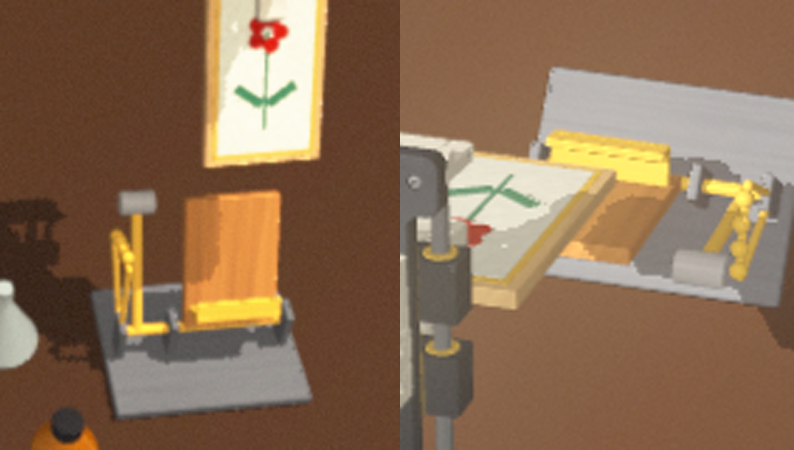

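The plate hangs tilted above the easel, picture outward and in line with the panel. The lever is still on its bead. Lowering to just above the ledge.

```bash
python3 -m handwheel '[{"delta_pos":[0.02,0,-0.4],"dr":[0.13,0.04,-0.06]},{"delta_pos":[0.02,0,-0.8],"dr":[0,0,0]},{"delta_pos":[0.02,0,-0.8],"dr":[0,0,0]},{"delta_pos":[0.02,0,-0.8],"dr":[0,0,0]},{"delta_pos":[0.02,0,-0.6],"dr":[0,0,0]},{"delta_pos":[0,0,-0.36],"dr":[0,0,0]},{"delta_pos":[0,0,0],"dr":[0,0,0]},{"delta_pos":[0,0,0],"dr":[0,0,0]}]' >/dev/null; python3 w.py
python3 -m handwheel '[{"delta_pos":[-0.086,0.014,-0.05],"dr":[0,0,0]},{"delta_pos":[-0.086,0.014,-0.05],"dr":[0,0,0]},{"delta_pos":[0,0,0],"dr":[0,0,0]},{"delta_pos":[0,0,0],"dr":[0,0,0]}]' >/dev/null; python3 w.py
```

```text
t 15.4 g,y,h mm [13.8  0.7 85.6] F n,y,u [-1.2 -0.4 -2. ] mom [0.45 1.91 0.06] w 0.0097
dr needed deg [-0.08 -0.06  0.09] units/10mm n [ 0.285 -0.045  0.167] u [-0.165  0.026  0.289] y [0.052 0.329 0.   ]
t 15.8 g,y,h mm [ 7.2  0.9 85.9] F n,y,u [-1.   0.3 -1.9] mom [ 0.4   2.   -0.04] w 0.0099
dr needed deg [-0.11 -0.04  0.02] units/10mm n [ 0.285 -0.045  0.167] u [-0.165  0.026  0.289] y [0.052 0.329 0.   ]
```

```bash
for i in 1; do python3 -m handwheel '[{"delta_pos":[-0.057,0.009,-0.033],"dr":[0,0,0]},{"delta_pos":[0,0,0],"dr":[0,0,0]},{"delta_pos":[0,0,0],"dr":[0,0,0]}]' >/dev/null; python3 w.py | head -1
python3 -m handwheel '[{"delta_pos":[-0.0285,0.0045,-0.0167],"dr":[0,0,0]},{"delta_pos":[0,0,0],"dr":[0,0,0]},{"delta_pos":[0,0,0],"dr":[0,0,0]}]' >/dev/null; python3 w.py| head -1
python3 -m handwheel '[{"delta_pos":[-0.0285,0.0045,-0.0167],"dr":[0,0,0]},{"delta_pos":[0,0,0],"dr":[0,0,0]},{"delta_pos":[0,0,0],"dr":[0,0,0]}]' >/dev/null; python3 w.py| head -1; done
```

```text
t 16.1 g,y,h mm [ 5.1  0.7 85.5] F n,y,u [-0.5 -0.3 -1.6] mom [ 0.41  1.97 -0.03] w 0.01
t 16.4 g,y,h mm [ 4.1  0.6 85.5] F n,y,u [-0.9 -0.9 -1.8] mom [ 0.43  1.96 -0.02] w 0.0098
t 16.7 g,y,h mm [ 3.1  0.6 85.5] F n,y,u [-1.1 -0.2 -1.6] mom [ 0.39  2.01 -0.01] w 0.0101
```

```bash
python3 -m handwheel '[{"delta_pos":[-0.0285,0.0045,-0.0167],"dr":[0,0,0]},{"delta_pos":[0,0,0],"dr":[0,0,0]},{"delta_pos":[0,0,0],"dr":[0,0,0]}]' >/dev/null; python3 w.py | head -1
python3 -m handwheel '[{"delta_pos":[-0.0285,0.0045,-0.0167],"dr":[0,0,0]},{"delta_pos":[0,0,0],"dr":[0,0,0]},{"delta_pos":[0,0,0],"dr":[0,0,0]}]' >/dev/null; python3 w.py| head -1
python3 -m handwheel '[{"delta_pos":[-0.0285,0.0045,-0.0167],"dr":[0,0,0]},{"delta_pos":[0,0,0],"dr":[0,0,0]},{"delta_pos":[0,0,0],"dr":[0,0,0]}]' >/dev/null; python3 w.py| head -1
```

```text
t 17.0 g,y,h mm [ 2.1  0.7 85.5] F n,y,u [-0.7 -0.3 -1.9] mom [ 0.41  2.06 -0.03] w 0.0103
t 17.3 g,y,h mm [ 1.2  0.7 85.6] F n,y,u [ 0.7  0.  -1.4] mom [0.35 1.61 0.  ] w 0.0101
t 17.6 g,y,h mm [ 0.3  0.7 85.6] F n,y,u [ 1.3  0.2 -2. ] mom [ 0.21  0.83 -0.13] w 0.01
```

Contact with the face came at g≈1.3 mm. I'm backing off 5 mm, then lowering into the trough and feeling for the ledge.

```bash
python3 -m handwheel '[{"delta_pos":[0.07,-0.023,0.042],"dr":[0,0,0]},{"delta_pos":[0.07,-0.023,0.042],"dr":[0,0,0]},{"delta_pos":[0.08,-0.013,-0.145],"dr":[0,0,0]},{"delta_pos":[0.08,-0.013,-0.145],"dr":[0,0,0]},{"delta_pos":[0.08,-0.013,-0.145],"dr":[0,0,0]},{"delta_pos":[0.08,-0.013,-0.145],"dr":[0,0,0]},{"delta_pos":[0.08,-0.013,-0.145],"dr":[0,0,0]},{"delta_pos":[0.08,-0.013,-0.145],"dr":[0,0,0]},{"delta_pos":[0,0,0],"dr":[0,0,0]},{"delta_pos":[0,0,0],"dr":[0,0,0]}]' >/dev/null; python3 w.py
python3 -m handwheel '[{"delta_pos":[0.033,-0.005,-0.058],"dr":[0,0,0]},{"delta_pos":[0.033,-0.005,-0.058],"dr":[0,0,0]},{"delta_pos":[0,0,0],"dr":[0,0,0]},{"delta_pos":[0,0,0],"dr":[0,0,0]}]' >/dev/null; python3 w.py | head -1
```

```text
t 18.6 g,y,h mm [ 4.8 -0.4 55.4] F n,y,u [-0.8 -0.5 -1.9] mom [ 0.39  1.94 -0.01] w 0.01
dr needed deg [-0.05 -0.07  0.08] units/10mm n [ 0.285 -0.045  0.167] u [-0.165  0.026  0.289] y [0.052 0.329 0.   ]
t 19.0 g,y,h mm [ 4.7 -0.2 51.6] F n,y,u [-1.4 -0.4 -2.2] mom [0.4  1.99 0.01] w 0.01
```

```bash
cat >> w.py <<'E'
import sys; sys.exit(int(f@u>-.2))
E
D='>/dev/null'
python3 -m handwheel '[{"delta_pos":[0.0165,-0.0026,-0.029],"dr":[0,0,0]},{"delta_pos":[0.0165,-0.0026,-0.029],"dr":[0,0,0]},{"delta_pos":[0,0,0],"dr":[0,0,0]},{"delta_pos":[0,0,0],"dr":[0,0,0]}]' >/dev/null; python3 w.py &&
python3 -m handwheel '[{"delta_pos":[0.0165,-0.0026,-0.029],"dr":[0,0,0]},{"delta_pos":[0.0165,-0.0026,-0.029],"dr":[0,0,0]},{"delta_pos":[0,0,0],"dr":[0,0,0]},{"delta_pos":[0,0,0],"dr":[0,0,0]}]' >/dev/null && python3 w.py &&
python3 -m handwheel '[{"delta_pos":[0.0165,-0.0026,-0.029],"dr":[0,0,0]},{"delta_pos":[0.0165,-0.0026,-0.029],"dr":[0,0,0]},{"delta_pos":[0,0,0],"dr":[0,0,0]},{"delta_pos":[0,0,0],"dr":[0,0,0]}]' >/dev/null && python3 w.py &&
python3 -m handwheel '[{"delta_pos":[0.0165,-0.0026,-0.029],"dr":[0,0,0]},{"delta_pos":[0.0165,-0.0026,-0.029],"dr":[0,0,0]},{"delta_pos":[0,0,0],"dr":[0,0,0]},{"delta_pos":[0,0,0],"dr":[0,0,0]}]' >/dev/null && python3 w.py &&
python3 -m handwheel '[{"delta_pos":[0.0165,-0.0026,-0.029],"dr":[0,0,0]},{"delta_pos":[0.0165,-0.0026,-0.029],"dr":[0,0,0]},{"delta_pos":[0,0,0],"dr":[0,0,0]},{"delta_pos":[0,0,0],"dr":[0,0,0]}]' >/dev/null && python3 w.py &&
python3 -m handwheel '[{"delta_pos":[0.0165,-0.0026,-0.029],"dr":[0,0,0]},{"delta_pos":[0.0165,-0.0026,-0.029],"dr":[0,0,0]},{"delta_pos":[0,0,0],"dr":[0,0,0]},{"delta_pos":[0,0,0],"dr":[0,0,0]}]' >/dev/null && python3 w.py
```

```text
t 19.4 g,y,h mm [ 4.7 -0.2 49.5] F n,y,u [-0.8 -0.3 -0.9] mom [0.38 2.03 0.01] w 0.0099
dr needed deg [-0.07 -0.06  0.06] units/10mm n [ 0.285 -0.045  0.167] u [-0.165  0.026  0.289] y [0.052 0.329 0.   ]
t 19.8 g,y,h mm [ 4.7 -0.2 47.5] F n,y,u [-0.7  0.4 -2.4] mom [0.4  1.96 0.01] w 0.0101
dr needed deg [-0.07 -0.07  0.06] units/10mm n [ 0.285 -0.045  0.167] u [-0.165  0.026  0.289] y [0.052 0.329 0.   ]
t 20.2 g,y,h mm [ 4.7 -0.2 45.5] F n,y,u [-1.2 -1.6 -2.6] mom [ 0.47  1.99 -0.  ] w 0.0102
dr needed deg [-0.07 -0.07  0.06] units/10mm n [ 0.285 -0.045  0.167] u [-0.165  0.026  0.289] y [0.052 0.329 0.   ]
t 20.6 g,y,h mm [ 4.7 -0.2 43.5] F n,y,u [-0.9  0.5 -1.3] mom [0.41 1.97 0.03] w 0.0099
dr needed deg [-0.07 -0.06  0.06] units/10mm n [ 0.285 -0.045  0.167] u [-0.165  0.026  0.289] y [0.052 0.329 0.   ]
t 21.0 g,y,h mm [ 4.7 -0.2 41.5] F n,y,u [-0.1 -0.6 -1.9] mom [0.37 1.98 0.01] w 0.0103
dr needed deg [-0.07 -0.07  0.06] units/10mm n [ 0.285 -0.045  0.167] u [-0.165  0.026  0.289] y [0.052 0.329 0.   ]
t 21.4 g,y,h mm [ 4.7 -0.2 39.5] F n,y,u [-0.3  0.  -2.8] mom [0.37 2.02 0.02] w 0.0098
dr needed deg [-0.07 -0.06  0.06] units/10mm n [ 0.285 -0.045  0.167] u [-0.165  0.026  0.289] y [0.052 0.329 0.   ]
```

```bash
sed -i 's/^print(.dr needed/if 0: print("dr needed/; s/"dr needed deg.,/"dr",/' w.py
python3 -m handwheel '[{"delta_pos":[0.0165,-0.0026,-0.029],"dr":[0,0,0]},{"delta_pos":[0.0165,-0.0026,-0.029],"dr":[0,0,0]},{"delta_pos":[0,0,0],"dr":[0,0,0]},{"delta_pos":[0,0,0],"dr":[0,0,0]}]' >/dev/null; python3 w.py &&
python3 -m handwheel '[{"delta_pos":[0.0165,-0.0026,-0.029],"dr":[0,0,0]},{"delta_pos":[0.0165,-0.0026,-0.029],"dr":[0,0,0]},{"delta_pos":[0,0,0],"dr":[0,0,0]},{"delta_pos":[0,0,0],"dr":[0,0,0]}]' >/dev/null && python3 w.py &&
python3 -m handwheel '[{"delta_pos":[0.0165,-0.0026,-0.029],"dr":[0,0,0]},{"delta_pos":[0.0165,-0.0026,-0.029],"dr":[0,0,0]},{"delta_pos":[0,0,0],"dr":[0,0,0]},{"delta_pos":[0,0,0],"dr":[0,0,0]}]' >/dev/null && python3 w.py &&
python3 -m handwheel '[{"delta_pos":[0.0165,-0.0026,-0.029],"dr":[0,0,0]},{"delta_pos":[0.0165,-0.0026,-0.029],"dr":[0,0,0]},{"delta_pos":[0,0,0],"dr":[0,0,0]},{"delta_pos":[0,0,0],"dr":[0,0,0]}]' >/dev/null && python3 w.py &&
python3 -m handwheel '[{"delta_pos":[0.0165,-0.0026,-0.029],"dr":[0,0,0]},{"delta_pos":[0.0165,-0.0026,-0.029],"dr":[0,0,0]},{"delta_pos":[0,0,0],"dr":[0,0,0]},{"delta_pos":[0,0,0],"dr":[0,0,0]}]' >/dev/null && python3 w.py &&
python3 -m handwheel '[{"delta_pos":[0.0165,-0.0026,-0.029],"dr":[0,0,0]},{"delta_pos":[0.0165,-0.0026,-0.029],"dr":[0,0,0]},{"delta_pos":[0,0,0],"dr":[0,0,0]},{"delta_pos":[0,0,0],"dr":[0,0,0]}]' >/dev/null && python3 w.py &&
python3 -m handwheel '[{"delta_pos":[0.0165,-0.0026,-0.029],"dr":[0,0,0]},{"delta_pos":[0.0165,-0.0026,-0.029],"dr":[0,0,0]},{"delta_pos":[0,0,0],"dr":[0,0,0]},{"delta_pos":[0,0,0],"dr":[0,0,0]}]' >/dev/null && python3 w.py
```

```text
t 21.8 g,y,h mm [ 4.7 -0.2 37.5] F n,y,u [-1.  -0.1 -1.7] mom [ 0.41  1.93 -0.  ] w 0.0099
t 22.2 g,y,h mm [ 4.7 -0.2 35.4] F n,y,u [-1.5 -0.5 -2. ] mom [ 0.46  1.95 -0.01] w 0.0095
t 22.6 g,y,h mm [ 4.7 -0.2 33.4] F n,y,u [-1.2 -0.1 -1.5] mom [0.38 2.04 0.01] w 0.0101
t 23.0 g,y,h mm [ 4.7 -0.2 31.4] F n,y,u [-0.3  0.4 -2.3] mom [ 0.41  1.91 -0.01] w 0.0099
t 23.4 g,y,h mm [ 4.7 -0.2 29.4] F n,y,u [-1.  -0.6 -1.7] mom [ 0.4   1.97 -0.03] w 0.0095
t 23.8 g,y,h mm [ 4.7 -0.2 27.4] F n,y,u [-1.6 -0.3 -2. ] mom [0.36 1.94 0.02] w 0.0099
t 24.2 g,y,h mm [ 4.7 -0.2 25.4] F n,y,u [-0.8 -0.1 -2.3] mom [ 0.39  2.03 -0.01] w 0.0099
```

```bash
python3 -m handwheel '[{"delta_pos":[0.0165,-0.0026,-0.029],"dr":[0,0,0]},{"delta_pos":[0.0165,-0.0026,-0.029],"dr":[0,0,0]},{"delta_pos":[0,0,0],"dr":[0,0,0]},{"delta_pos":[0,0,0],"dr":[0,0,0]}]' >/dev/null; python3 w.py &&
python3 -m handwheel '[{"delta_pos":[0.0165,-0.0026,-0.029],"dr":[0,0,0]},{"delta_pos":[0.0165,-0.0026,-0.029],"dr":[0,0,0]},{"delta_pos":[0,0,0],"dr":[0,0,0]},{"delta_pos":[0,0,0],"dr":[0,0,0]}]' >/dev/null && python3 w.py &&
python3 -m handwheel '[{"delta_pos":[0.0165,-0.0026,-0.029],"dr":[0,0,0]},{"delta_pos":[0.0165,-0.0026,-0.029],"dr":[0,0,0]},{"delta_pos":[0,0,0],"dr":[0,0,0]},{"delta_pos":[0,0,0],"dr":[0,0,0]}]' >/dev/null && python3 w.py &&
python3 -m handwheel '[{"delta_pos":[0.0165,-0.0026,-0.029],"dr":[0,0,0]},{"delta_pos":[0.0165,-0.0026,-0.029],"dr":[0,0,0]},{"delta_pos":[0,0,0],"dr":[0,0,0]},{"delta_pos":[0,0,0],"dr":[0,0,0]}]' >/dev/null && python3 w.py
python3 - <<'E'
from h import *
a=shot('scene')
cv2.imwrite('pics/c7.png',cv2.resize(a[150:310,360:480],(600,800)[::1] and (450,600),interpolation=cv2.INTER_CUBIC)[:,:,::-1])
E
```

```text
t 24.6 g,y,h mm [ 4.7 -0.3 23.4] F n,y,u [-1.4 -1.3 -2.1] mom [0.39 1.97 0.01] w 0.0098
t 25.0 g,y,h mm [ 5.6  0.7 22.7] F n,y,u [-5.4 -2.9 18.1] mom [-0.38  4.26 -0.58] w 0.0099
```

```bash
python3 -m handwheel '[{"delta_pos":[-0.02,0.003,0.035],"dr":[0,0,0]},{"delta_pos":[0,0,0],"dr":[0,0,0]},{"delta_pos":[0,0,0],"dr":[0,0,0]}]'; python3 w.py
```

```text
t: 25.35
eef_pos: [0.4889, 0.2143, 0.1912]
ee_rot: [-2.618, 0.002, -1.727]
force: [-4.1, -0.2, 4.6]
width: 0.0098
gripper_force: 30.0
t 25.35 g,y,h mm [ 4.9  0.1 22.9] F n,y,u [-1.2 -0.8  6. ] mom [ 0.19  2.52 -0.18] w 0.0098
```

View pics/c7.png

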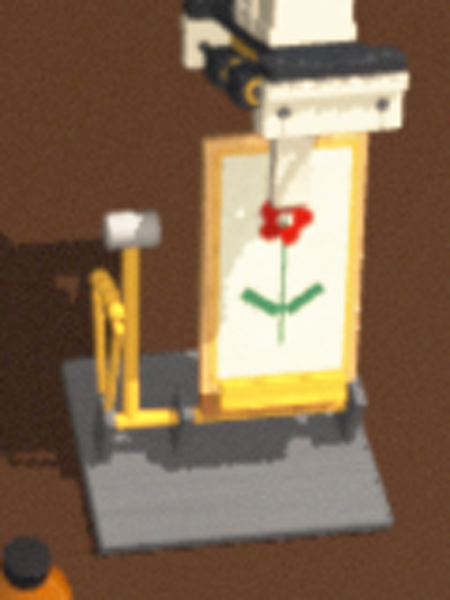

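The plate's foot is down behind the lip, resting on the ledge. I'm easing the load off and then bringing the back to the panel.

```bash
python3 -m handwheel '[{"delta_pos":[-0.006,0.001,0.01],"dr":[0,0,0]},{"delta_pos":[-0.0285,0.0045,-0.0167],"dr":[0,0,0]},{"delta_pos":[-0.0285,0.0045,-0.0167],"dr":[0,0,0]},{"delta_pos":[0,0,0],"dr":[0,0,0]},{"delta_pos":[0,0,0],"dr":[0,0,0]}]'>/dev/null; python3 w.py
python3 -m handwheel '[{"delta_pos":[-0.0285,0.0045,-0.0167],"dr":[0,0,0]},{"delta_pos":[0,0,0],"dr":[0,0,0]},{"delta_pos":[0,0,0],"dr":[0,0,0]}]'>/dev/null; python3 w.py
```

```text
t 25.85 g,y,h mm [ 2.8 -0.1 23. ] F n,y,u [ 0.3 -0.   0.6] mom [0.49 1.46 0.07] w 0.0096
t 26.15 g,y,h mm [ 1.7 -0.1 23. ] F n,y,u [0.5 0.3 0.9] mom [0.41 1.27 0.01] w 0.0095
```

```bash
python3 -m handwheel '[{"delta_pos":[-0.02,0.003,-0.012],"dr":[0,0,0]},{"delta_pos":[0,0,0],"dr":[0,0,0]},{"delta_pos":[0,0,0],"dr":[0,0,0]}]'>/dev/null; python3 w.py
python3 -m handwheel '[{"delta_pos":[-0.015,0.0023,-0.008],"dr":[0,0,0]},{"delta_pos":[0,0,0],"dr":[0,0,0]},{"delta_pos":[0,0,0],"dr":[0,0,0]}]'>/dev/null; python3 w.py
```

```text
t 26.45 g,y,h mm [ 1.2 -0.1 23.1] F n,y,u [ 3.2  0.7 -1.6] mom [ 0.32  0.1  -0.03] w 0.01
t 26.75 g,y,h mm [ 0.8 -0.1 23.1] F n,y,u [ 4.5  0.5 -2.9] mom [ 0.17 -0.72 -0.09] w 0.0099
```

```bash
python3 -m handwheel '[{"delta_pos":[0.015,-0.0023,0.008],"dr":[0,0,0]},{"delta_pos":[0,0,0],"dr":[0,0,0]},{"delta_pos":[0,0,0],"dr":[0,0,0]}]'>/dev/null; python3 w.py
python3 -m handwheel '[{"delta_pos":[0.005,-0.001,-0.009],"dr":[0,0,0]},{"delta_pos":[0,0,0],"dr":[0,0,0]},{"delta_pos":[0,0,0],"dr":[0,0,0]}]'>/dev/null; python3 w.py
```

```text
t 27.05 g,y,h mm [ 1.1 -0.1 23.1] F n,y,u [ 4.3  0.4 -0.4] mom [ 0.14 -0.25 -0.12] w 0.0098
t 27.35 g,y,h mm [ 1.3 -0.1 23. ] F n,y,u [ 2.4 -0.7  3.8] mom [-0.13  0.19 -0.34] w 0.0096
```

```bash
python3 -m handwheel '[{"delta_pos":[0,0,0],"dr":[0,0,0]},{"delta_pos":[0,0,0],"dr":[0,0,0]},{"delta_pos":[0,0,0],"dr":[0,0,0]}]' - 4; python3 w.py
python3 -m handwheel '[{"delta_pos":[0,0,0],"dr":[0,0,0]},{"delta_pos":[0,0,0],"dr":[0,0,0]},{"delta_pos":[0,0,0],"dr":[0,0,0]},{"delta_pos":[0,0,0],"dr":[0,0,0]},{"delta_pos":[0,0,0],"dr":[0,0,0]}]' 0.3; python3 w.py
python3 -m handwheel '[{"delta_pos":[-0.08,0.013,0.145],"dr":[0,0,0]},{"delta_pos":[-0.16,0.026,0.29],"dr":[0,0,0]},{"delta_pos":[-0.16,0.026,0.29],"dr":[0,0,0]},{"delta_pos":[-0.16,0.026,0.29],"dr":[0,0,0]},{"delta_pos":[-0.16,0.026,0.29],"dr":[0,0,0]},{"delta_pos":[-0.16,0.026,0.29],"dr":[0,0,0]},{"delta_pos":[-0.16,0.026,0.29],"dr":[0,0,0]},{"delta_pos":[-0.16,0.026,0.29],"dr":[0,0,0]},{"delta_pos":[0,0,1],"dr":[0,0,0]},{"delta_pos":[0,0,1],"dr":[0,0,0]}]'
python3 - <<'E'
from h import *
a=shot('scene')
ms=mark_of('scene','plate'),mark_of('scene','lever_knob')
b=shot('top');mt=mark_of('top','plate'),mark_of('top','lever_knob')
print([[(x['location'],x['conf']) for x in m[:1]] for m in (*ms,*mt)])
cv2.imwrite('pics/c8.png',np.hstack([cv2.resize(a[150:310,360:480],(400,533),interpolation=cv2.INTER_CUBIC),cv2.resize(b[170:330,130:250],(400,533),interpolation=cv2.INTER_CUBIC)])[:,:,::-1])
E
```

```text
t: 27.65
eef_pos: [0.4854, 0.2147, 0.189]
ee_rot: [-2.619, 0.001, -1.727]
force: [-2.6, -0.1, 5.1]
width: 0.0103
gripper_force: 4.0
t 27.65 g,y,h mm [ 0.8 -0.  22.8] F n,y,u [ 0.4 -0.5  5.7] mom [ 0.05  1.2  -0.19] w 0.0103
t: 28.15
eef_pos: [0.4855, 0.2145, 0.1888]
ee_rot: [-2.619, 0.001, -1.727]
force: [0.6, -0.1, 0.0]
width: 0.0306
gripper_force: 0.0
t 28.15 g,y,h mm [ 0.8 -0.2 22.6] F n,y,u [ 0.5  0.  -0.3] mom [0.33 1.58 0.  ] w 0.0306
t: 29.15
eef_pos: [0.4487, 0.2201, 0.3148]
ee_rot: [-2.62, 0.0, -1.727]
force: [-0.6, 0.1, 0.6]
width: 0.0306
gripper_force: 0.0
[[([187.8, 252.1], 0.89)], [([392.9, 212.2], 0.69)], [([480.9, 325.1], 0.75)], [([216.4, 267.6], 0.65)]]
```

View pics/c8.png

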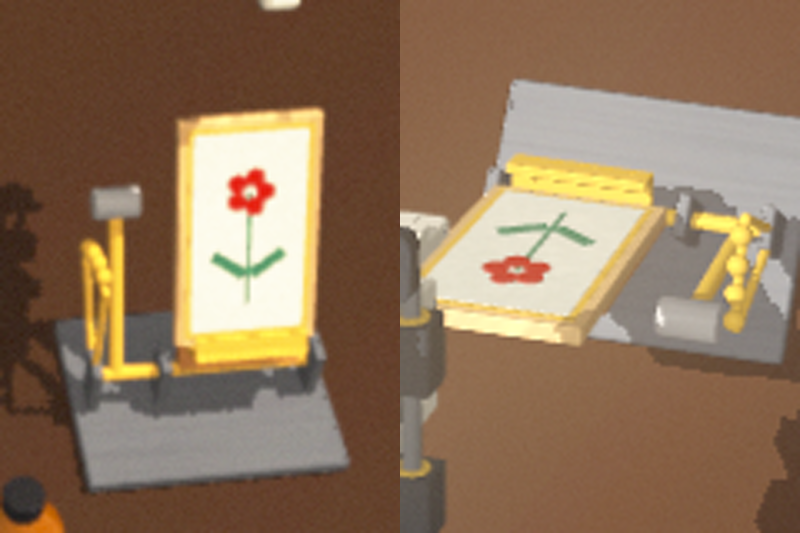

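The plate leans on the backrest with its picture outward, and the knob sits level with the third bead. I'll check centring and flatness by comparing the projected model with the pictures.

Run:
```python
from h import *
Ps,Pt=K('scene'),K('top')
ex=np.array([np.cos(.1557),-np.sin(.1557),0]);ey=np.array([np.sin(.1557),np.cos(.1557),0]);z=np.array([0,0,1.]);L=.524
n=ex*np.cos(L)+z*np.sin(L);u=-ex*np.sin(L)+z*np.cos(L);A=np.array([.557,.2035,.04])
def cs(g,y,h): X=A+n*(.006+g)+ey*y+u*h; return ((proj(Ps,X)-[360,150])*3.333).round(0),((proj(Pt,X)-[130,170])*3.333+[400,0]).round(0)
h=.021
for nm,a in [('ledge lip top -y',(.028,-.04,h+.012)),('ledge lip top +y',(.028,.04,h+.012)),('plate top front -y',(.01,-.05,h+.165)),('plate top front +y',(.01,.05,h+.165)),('top back -y',(0,-.05,h+.165)),('bot front -y',(.01,-.05,h)),('bot front +y',(.01,.05,h))]: print(nm,*cs(*a))
```

```text
ledge lip top -y [195. 342.] [645. 180.]
ledge lip top +y [306. 332.] [505. 162.]
plate top front -y [177. 126.] [583. 323.]
plate top front +y [321. 114.] [384. 297.]
top back -y [173. 122.] [582. 341.]
bot front -y [174. 349.] [666. 205.]
bot front +y [311. 337.] [494. 182.]
```

```bash
python3 -c "
from station import *;print(job_done())"
```

```text
the job is handed in; nothing more can be done
None
```

I handed the job in at about 29 s of the 64 s limit. The lever is in the third notch. The taller plate was set down on the ledge while held, with one brief 18 N contact that I eased off, and it leans against the backrest, picture out, centred to about 1 mm in the final pictures.

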